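# Push a tube offcut home into the fit-up corner

## Robot

A 6-joint arm with a two-finger parallel gripper is mounted at the origin on the work surface; the furniture and walls round the work are solid. World frame = base frame: x ahead of the robot, y to its left, z up, the work surface at z = 0. Lengths are in m, angles in degrees, forces in N, time in s.
With the tool pointing down it reaches from about 0.425 to 1.125 m from the base axis. Payload 14.9 kg.
Tool frame: the origin (TCP) lies on the centre line of the jaws, within the pads' length; the fingertips stand 8 mm ahead of it and the grasp point (between the pads) lies 11 mm behind it; y points along the fingers, z is the direction in which the jaws open and shut, and the axes are right-handed (so a half turn about y gives the same grasp; the last joint's range is limited). The gripper opens to 91 mm and grips with 3 to 60 N. Pads are 32 mm wide; open, the fingers measure 118 mm over their backs; the gripper's body (76 mm by 178 mm) begins 60 mm behind the grasp point.
Start: joints at [-76.908, 21.709, 99.362, -0, 58.929, -1.908], TCP at [0.181, -0.676, 0.222] pointing down, gripper open.
Joint ranges: [-158.91, 158.91], [-42.39, 125.64], [0.06, 152.35], [-60.88, 240.88], [17.5, 164.5], [-176.32, 176.32]. Speed limits (degrees/s): [108.29, 108.29, 136.94, 180, 180, 180].

## Interface

Orientations are given as a 3x3 rotation matrix whose columns are the frame's x, y, z axes.
In Python, from bench import robot gives the robot as it stands. Calls block until the motion is done:
- robot.reach(position, orientation): joint-space move of the TCP to a pose.
- robot.line_to(position, rot=None, speed=0.15): straight line of the TCP; rot=None keeps the orientation; speed is the mean speed in m/s.
- robot.goto_joints(angles): joint-space move.
- robot.release() and robot.clamp(force=None): open the fingers fully, or close them until they stop; force is the grip in N (None keeps the last).
- robot.wait(seconds).
- robot.solve_ik(position, orientation): joint angles nearest the present ones, or None.
- robot.observe(): the state.
- robot.read_camera(name): name is "scene" or "side" or "wrist"; returns a dict with "img" (420x560x3 uint8, red, green, blue), "fx", "fy", "cx", "cy" (pixels), "pose" (4x4, takes a point from camera to world coordinates). Camera axes: x right, y down, z forward; pixel columns grow to the right and rows downward; lengths in m; the calibration is good to about 2 mm. A picture is of the moment at which its call begins. There is no depth.
A pose or a line that the arm cannot do raises robot.MotionError and nothing moves.
- robot.hand_in(): hands the job in, once; it reports no verdict.
The state is a dict: "time": time; "joint_positions": joint angles; "qvel": joint speeds; "joint_efforts": joint torques, N m; "tcp_pos": TCP position; "orientation": TCP orientation; "ft_force": force on the tool from outside, world axes, zero at the start; "torque": the same for the moment, N m; "gripper_width": opening from 0.0 (shut) to 1.0 (fully open).
Only numpy, scipy, OpenCV 4.12 (cv2) and the standard library are available. Lean on these libraries where they do the work, as an engineer would, in place of code of your own. Each camera call takes 0.05 s, during which the arm holds its last target. There are 200 camera calls.

## Task

Push the square steel tube along the bench into the corner of the fit-up stops, so that its long side lies flat against the angle-iron fence and its end butts against the steel stop block; then back away. Only push it, with the fingertips or the outside of the fingers: do not reach over it as for a pinch, lift it or tip it. Leave the nut, the pipe offcut and the wooden block where they are.

Things in the scene. Friction and masses are not known exactly. Their poses are not given: they have to be found in the camera images.
- tube: Plain grey, slightly rusty offcut of square steel tube, 40 wide (its x), 120 long (its y), 40 high, open along y (3 mm walls), 0.3 to 0.6 kg, lying loose in front of the fence (the robot's side), its y within 0.4 rad of the fence's y. Origin: centre of its underside; z up.
- fence: The fence: dark steel angle iron fixed to the bench, 380 long (its y), upright leg 6 thick, 30 high, and a flat leg behind it with three bolts, 40 wide in all. Origin: on the bench at the foot of its front face, mid-length. The front face is the plane x = 0; its x points away from the working side, where the tube belongs (x < 0; tube origin at x = -20 mm when flat against it).
- stop: The stop block: bright steel, fixed to the bench in front of one end of the fence (left or right, it varies), axes parallel to the fence's: 60 along x, 24 thick along y, 34 high, two 5 mm screw heads on top. Origin: centre of its underside, 34 mm in front of the fence's face, 165 mm from its middle. The tube's end belongs on the face towards the fence's middle: origins then 72 mm apart along y.
- nut: Bystander: rusty dark hexagon nut lying flat, 36 across by 16 high, loose, in front of the other end of the fence (34 mm in front of its face, 165 mm from its middle). Origin: centre of its underside.
- pipe: Bystander: rusty round pipe offcut standing upright behind the fence, diameter 48, 70 high, loose. Origin: centre of its underside.
- block: Bystander: plain wooden block, 45 (its x) by 90 (its y) by 42 high, loose, lying at the right front of the work. Origin: centre of its underside.
Mind the look-alikes: they are no part of the job. What is meant by the stop is not blue, and is the smaller of those in its own colour.

How it is judged (in metres and radians):
At the end, for the whole second after the job is handed in: The tube lies flat on the bench, at rest, in the corner: its long side within 3 mm of the fence's front face and within 0.03 rad of parallel to it, and its end within 3 mm of the stop block's inner face (x of tube in the frame of fence between -0.023 and -0.015 m and angle between the y axis of tube and the y axis of fence, either way round below 0.03 rad and y of tube in the frame of stop between -0.075 and 0.075 m and y of tube in the frame of fence between -0.098 and 0.098 m and height (world z) of tube below 0.004 m and angle between tube's own z axis and vertical below 0.05 rad and linear speed of tube below 0.01 m/s); the robot touches nothing.
It fails at once if the tube is lifted more than 12 mm or tipped more than 0.2 rad (height (world z) of tube above 0.012 m or angle between tube's own z axis and vertical above 0.2 rad).
It fails at once if the fingers reach down on both sides of the tube as for a pinch (the grasp point comes over the tube and below its top) (x of the grasp point in the frame of tube between -0.015 and 0.015 m and y of the grasp point in the frame of tube between -0.066 and 0.066 m and z of the grasp point in the frame of tube below 0.038 m).
It fails at once if the nut, the pipe offcut or the wooden block is moved more than 15 mm (distance of any of nut, pipe, block from where it was at the start of the episode above 0.015 m).
It also fails if it takes over 42 s, if anything falls off the work surface, if the arm or the gripper's body presses on something with over 40 N, if the wrist force passes 120 N, or if a joint passes its speed limit or range.

## Working session

There is one attempt and no reset: what is moved stays moved. The work goes in short steps, each a Python script; the robot and the scene stay as the last script left them, time stands still between calls to the robot, and variables do not carry over. Pictures are saved under pics/ and viewed, about 8 in all and at most 12, crops included, and the job is handed in when it is done.

```bash
mkdir -p pics; ls
python3 - <<'E'
from bench import robot
import cv2,pickle
d={}
for n in("scene","side"):
    c=robot.read_camera(n);d[n]=c
    cv2.imwrite(f"pics/{n}0.png",cv2.resize(c["img"][:,:,::-1],(784,588)))
    print(n,c["fx"],c["cx"],c["cy"],c["pose"].round(3).tolist())
pickle.dump(d,open("d0.pkl","wb"))
print(robot.observe()["time"],robot.observe()["orientation"])
E
```

```text
pics
scene 443.4086591319174 275.30853040550363 204.6261315739062 [[0.933, -0.203, 0.298, 0.288], [-0.36, -0.57, 0.739, -0.878], [0.02, -0.796, -0.604, 0.683], [0.0, 0.0, 0.0, 1.0]]
side 420.2241427796046 282.1464644755438 214.73029365453795 [[-0.946, -0.225, 0.235, 0.406], [-0.325, 0.624, -0.71, 0.583], [0.014, -0.748, -0.664, 0.659], [0.0, 0.0, 0.0, 1.0]]
0.1 [[-9.65917622e-01 -2.51455607e-04  2.58849541e-01]
 [-2.58849663e-01  9.15103371e-04 -9.65917188e-01]
 [ 6.01120510e-06 -9.99999550e-01 -9.49003671e-04]]
```

View pics/scene0.png

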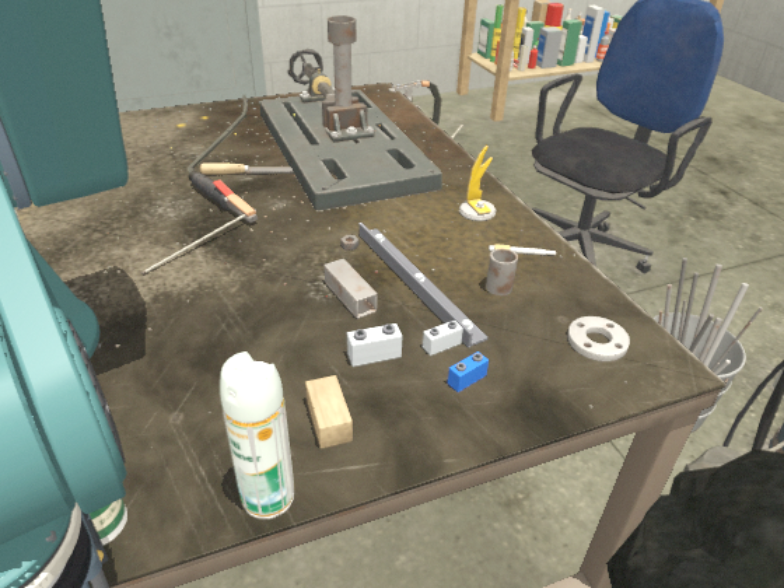

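View pics/side0.png

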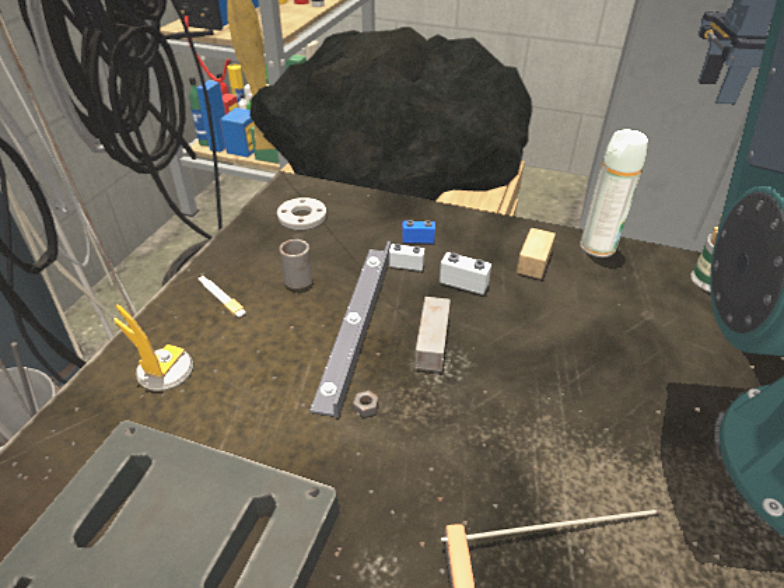

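Scene: the tube is at (350,288), the fence runs from (362,228) to (478,338), the nut is at (349,242), the pipe at (502,272) and the wooden block at (329,410). There are three candidates for the stop: the small bright block (442,337), the larger bright block (374,345) and the blue block (468,371). I choose the small bright one at the fence's right end. The larger bright look-alike stands in front of it. I'll check this in close crops.

Run:
```python
import pickle,cv2
d=pickle.load(open("d0.pkl","rb"))
for n,(x,y) in {"scene":(220,150),"side":(205,165)}.items():
    c=cv2.resize(d[n]["img"][y:y+120,x:x+160,::-1],None,fx=5,fy=5,interpolation=cv2.INTER_CUBIC)
    cv2.imwrite(f"pics/{n}_crop.png",c)
```

```text
(no output)
```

View pics/scene_crop.png

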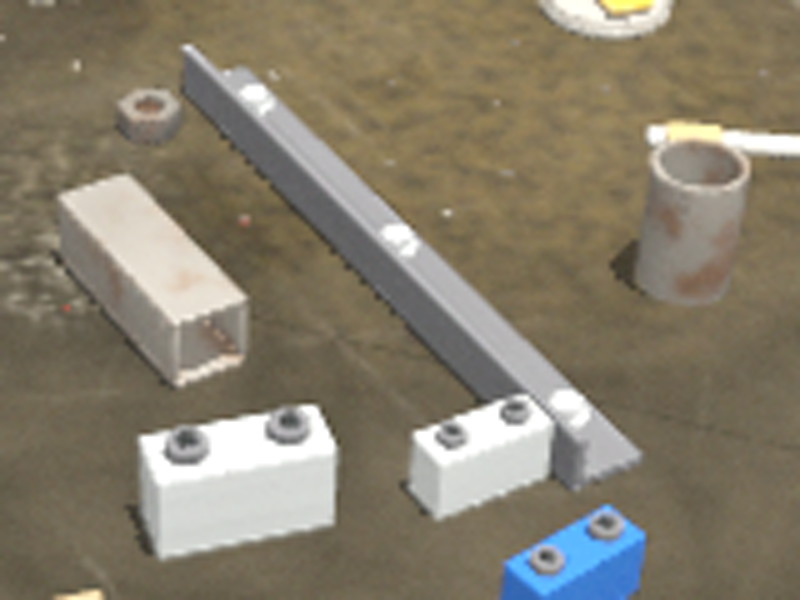

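View pics/side_crop.png

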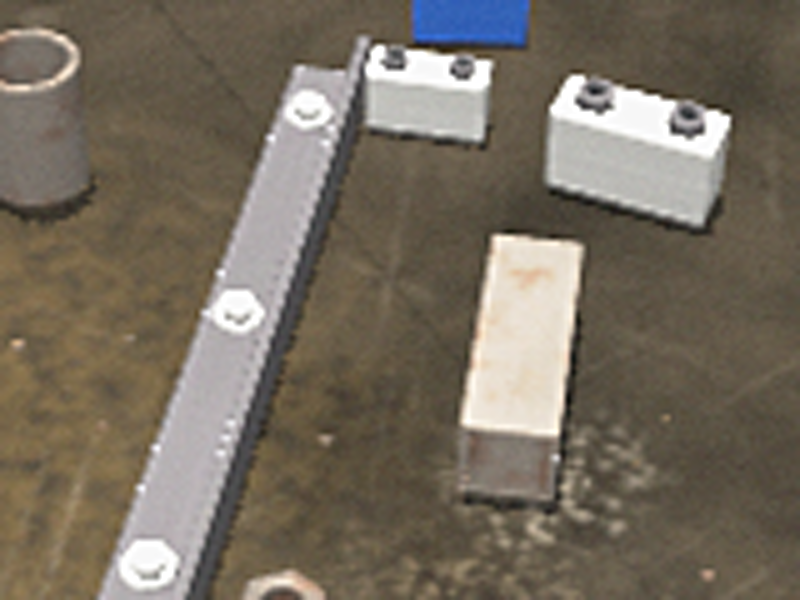

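Small bright block, next to the fence's right end in both views: scene crop (482,445), side crop (428,90). It is clearly smaller than its bright look-alike at (238,470), so it is the stop. I'll turn the corners into positions and check them against the given sizes.

```bash
cat > h.py <<'E'
import numpy as np,pickle
def ray(c,uv,z):
    P=c["pose"];d=P[:3,:3]@[(uv[0]-c["cx"])/c["fx"],(uv[1]-c["cy"])/c["fy"],1]
    return (P[:3,3]+d*(z-P[2,3])/d[2])
OFF={"scene":(220,150),"side":(205,165)}
def crop(d,n,p,z):
    return ray(d[n],[(p[i]+.5)/5-.5+OFF[n][i] for i in(0,1)],z)[:2]
E
python3 - <<'E'
from h import *
d=pickle.load(open("d0.pkl","rb"))
S={"tube":(.04,[(62,197),(128,176),(246,298),(177,323)],[(463,427),(558,433),(583,242),(493,236)]),
"stop":(.034,[(413,433),(526,393),(552,432),(437,460)],[(367,78),(488,90),(492,60),(372,46)]),
"big":(.05,[(140,438),(318,405),(337,440),(152,483)],[(548,113),(722,158),(731,118),(572,75)]),
"fencetop":(.03,[(188,46),(560,430)],[(363,40)]),
"bolts":(.009,[(256,99),(401,239),(571,406)],[(150,560),(238,308),(308,108)]),
"footR":(0,[(480,397),(185,90)],[(207,590),(362,130)]),
"nut":(.016,[(149,102)],[(286,588)]),"pipe":(.07,[(699,164)],[(37,57)])}
for k,(z,a,b) in S.items():
    for n,q in(("scene",a),("side",b)):
        w=np.array([crop(d,n,p,z) for p in q])
        print(k,n,(w*1e3).round(0).tolist(),"edges",[int(1e3*np.linalg.norm(w[i]-w[i-1])) for i in range(len(w))],"mid",(w.mean(0)*1e3).round(1))
E
```

```text
tube scene [[526.0, 5.0], [563.0, 12.0], [584.0, -103.0], [548.0, -110.0]] edges [117, 37, 117, 37] mid [555.4 -49.3]
tube side [[561.0, 13.0], [524.0, 3.0], [545.0, -114.0], [584.0, -104.0]] edges [119, 38, 118, 40] mid [553.3 -50.5]
stop scene [[623.0, -213.0], [682.0, -205.0], [681.0, -233.0], [626.0, -233.0]] edges [20, 60, 28, 55] mid [ 653.1 -220.8]
stop side [[678.0, -203.0], [619.0, -214.0], [625.0, -239.0], [685.0, -229.0]] edges [26, 60, 24, 60] mid [ 651.7 -221.2]
big scene [[503.0, -192.0], [583.0, -198.0], [582.0, -222.0], [498.0, -221.0]] edges [29, 80, 24, 83] mid [ 541.5 -208.3]
big side [[582.0, -186.0], [497.0, -181.0], [500.0, -212.0], [579.0, -219.0]] edges [32, 84, 31, 79] mid [ 539.5 -199.7]
fencetop scene [[639.0, 137.0], [688.0, -229.0]] edges [368, 368] mid [663.5 -46.2]
fencetop side [[693.0, -238.0]] edges [0] mid [ 692.6 -237.7]
bolts scene [[668.0, 103.0], [691.0, -46.0], [713.0, -195.0]] edges [301, 151, 149] mid [690.8 -46. ]
bolts side [[665.0, 96.0], [687.0, -52.0], [709.0, -201.0]] edges [300, 149, 150] mid [686.7 -52.2]
footR scene [[681.0, -165.0], [638.0, 138.0]] edges [306, 306] mid [659.4 -13.2]
footR side [[641.0, 96.0], [681.0, -204.0]] edges [302, 302] mid [660.8 -54. ]
nut scene [[607.0, 110.0]] edges [0] mid [606.8 109.5]
nut side [[606.0, 96.0]] edges [0] mid [606.2  96.5]
pipe scene [[819.0, -114.0]] edges [0] mid [ 818.8 -113.5]
pipe side [[814.0, -120.0]] edges [0] mid [ 813.6 -120.2]
```

```bash
cat >> h.py <<'E'
A=.146
O=np.array([.662,-.0528]);FX=np.array([np.cos(A),np.sin(A)]);FY=np.array([-np.sin(A),np.cos(A)])
R=np.column_stack([np.r_[-FX,0],[0,0,-1.],np.r_[-FY,0]])
def W(x,y,z): return np.r_[O+x*FX+y*FY,z]
E
python3 - <<'E'
from h import *
from bench import robot
d=pickle.load(open("d0.pkl","rb"))
f=lambda n,p,z:ray(d[n],np.array(p)/1.4,z).round(3)
print("can base",f("scene",(265,505),0),f("side",(600,248),0))
for z in(.15,.2,.25):print("can top",z,f("scene",(245,360),z),f("side",(628,138),z))
print("wood",f("scene",(325,395),.042),f("side",(538,242),.042))
T=np.array([[.554,-.050]])-O; print("tube in fence",T@FX,T@FY)
for p in[(-.165,.018,.30),(-.165,.018,.018),(-.036,.018,.018),(-.02,.09,.02)]:
    print(p,W(*p),robot.solve_ik(W(*p),R))
E
```

```text
can base [ 0.323 -0.411  0.   ] [ 0.323 -0.395  0.   ]
can top 0.15 [ 0.336 -0.307  0.15 ] [ 0.319 -0.556  0.15 ]
can top 0.2 [ 0.332 -0.361  0.2  ] [ 0.327 -0.444  0.2  ]
can top 0.25 [ 0.327 -0.414  0.25 ] [ 0.336 -0.332  0.25 ]
wood [ 0.436 -0.298  0.042] [ 0.435 -0.313  0.042]
tube in fence [-0.10644363] [0.01848225]
(-0.165, 0.018, 0.3) [ 0.49613677 -0.05899601  0.3       ] [-9.45416252e+00 -2.30932503e+00  1.18939104e+02 -2.54444375e-14
  6.33702215e+01  7.21806537e+01]
(-0.165, 0.018, 0.018) [ 0.49613677 -0.05899601  0.018     ] [-9.45416252e+00  2.43944102e+01  1.25024218e+02 -2.54444375e-14
  3.05813718e+01  7.21806537e+01]
(-0.036, 0.018, 0.018) [ 0.62376433 -0.04022885  0.018     ] [-5.82638020e+00  3.20751612e+01  1.10725663e+02 -2.54444375e-14
  3.71991757e+01  7.58084360e+01]
(-0.02, 0.09, 0.02) [0.62911941 0.03333285 0.02      ] [ 9.13374088e-01  3.21964033e+01  1.10155133e+02 -2.54444375e-14
  3.76484641e+01  8.25481903e+01]
```

```bash
cat >> h.py <<'E'
def press(robot,p,ax,lim=10,step=.0015,n=10):
    "creep from fence-frame p along fence axis vector ax till the contact force rises by lim"
    p=np.array(p,float);D=ax[0]*FX+ax[1]*FY
    f=0
    for i in range(n):
        p[:2]+=step*np.array(ax); robot.line_to(W(*p),speed=.02)
        s=robot.observe(); f=-s["ft_force"][:2]@D
        print((p*1e3).round(1),round(f,1),round(s["time"],2))
        if f>lim: break
    return p
E
python3 - <<'E'
from h import *
from bench import robot
import cv2
s=robot.observe();robot.line_to(s["tcp_pos"]+[0,0,.2],speed=.4)
robot.reach(W(-.170,.018,.25),R)
robot.line_to(W(-.170,.018,.020),speed=.2)
s=robot.observe();print(s["time"],s["ft_force"].round(1))
robot.line_to(W(-.064,.018,.020),speed=.06)
s=robot.observe();print(s["time"],s["ft_force"].round(1))
p=press(robot,(-.064,.018,.020),(1,0))
c=robot.read_camera("side");pickle.dump({"side":c},open("d1.pkl","wb"))
cv2.imwrite("pics/side1.png",cv2.resize(c["img"][165:285,205:365,::-1],None,fx=5,fy=5,interpolation=cv2.INTER_CUBIC))
E
```

```text
4.5667 [-0.2  0.6  0.5]
6.4833 [-5.2  0.7  2.1]
[-62.5  18.   20. ] 0.9 6.73
[-61.  18.  20.] 1.9 6.98
[-59.5  18.   20. ] 1.7 7.23
[-58.  18.  20.] 0.9 7.48
[-56.5  18.   20. ] 2.6 7.73
[-55.  18.  20.] 9.3 7.98
[-53.5  18.   20. ] 18.2 8.23
```

View pics/side1.png

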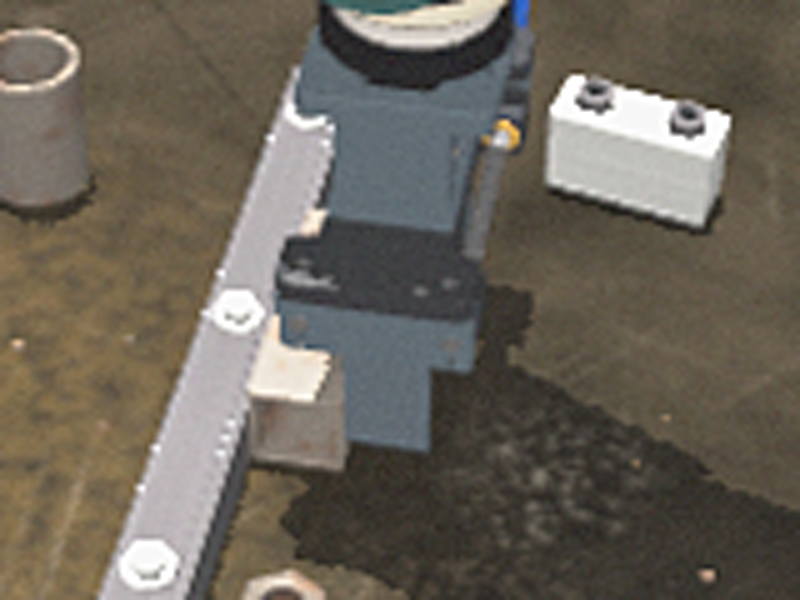

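Both views' geometry agrees: contact came at TCP x ≈ −55 mm, against −56 expected. The tube (end at crop (298,430)) sits against the fence, and the nut has not moved. Next I push along the fence with closed fingers.

```bash
cat >> h.py <<'E'
def snap(robot,k,names=("side","scene")):
    import cv2
    d={n:robot.read_camera(n) for n in names};pickle.dump(d,open(f"d{k}.pkl","wb"))
    for n in names:
        x,y=OFF[n];cv2.imwrite(f"pics/{n}{k}.png",cv2.resize(d[n]["img"][y:y+120,x:x+160,::-1],None,fx=5,fy=5,interpolation=cv2.INTER_CUBIC))
E
python3 - <<'E'
from h import *
from bench import robot
d=pickle.load(open("d1.pkl","rb"))
q=crop(d,"side",(252,394),.04)-O;print("tube +y end in fence",q@FX,q@FY)
robot.line_to(W(-.085,.018,.020),speed=.1)
robot.line_to(W(-.085,.018,.110),speed=.25)
robot.clamp(10)
robot.line_to(W(-.022,.106,.110),speed=.25)
robot.line_to(W(-.022,.106,.018),speed=.15)
s=robot.observe();print(s["time"],s["ft_force"].round(1),s["gripper_width"])
robot.line_to(W(-.022,-.012,.018),speed=.06)
s=robot.observe();print(s["time"],s["ft_force"].round(1))
p=press(robot,(-.022,-.012,.018),(0,-1))
E
```

```text
tube +y end in fence -0.0021565462317689977 0.07822814062303766
11.975 [-0.2 -1.2  0.5] 0.004517247783688022
14.0917 [-0.7  1.5  1.6]
[-22.  -13.5  18. ] 1.7 14.34
[-22. -15.  18.] 2.4 14.59
[-22.  -16.5  18. ] 2.5 14.84
[-22. -18.  18.] 2.8 15.09
[-22.  -19.5  18. ] 2.8 15.34
[-22. -21.  18.] 2.8 15.59
[-22.  -22.5  18. ] 2.5 15.84
[-22. -24.  18.] 10.9 16.09
```

Run:
```python
from h import *
from bench import robot
robot.line_to(W(-.022,.005,.018),speed=.1)
robot.line_to(W(-.022,.005,.110),speed=.25)
robot.line_to(W(-.16,.06,.110),speed=.25)
snap(robot,2)
print(robot.observe()["time"])
```

```text
17.8917
```

View pics/scene2.png

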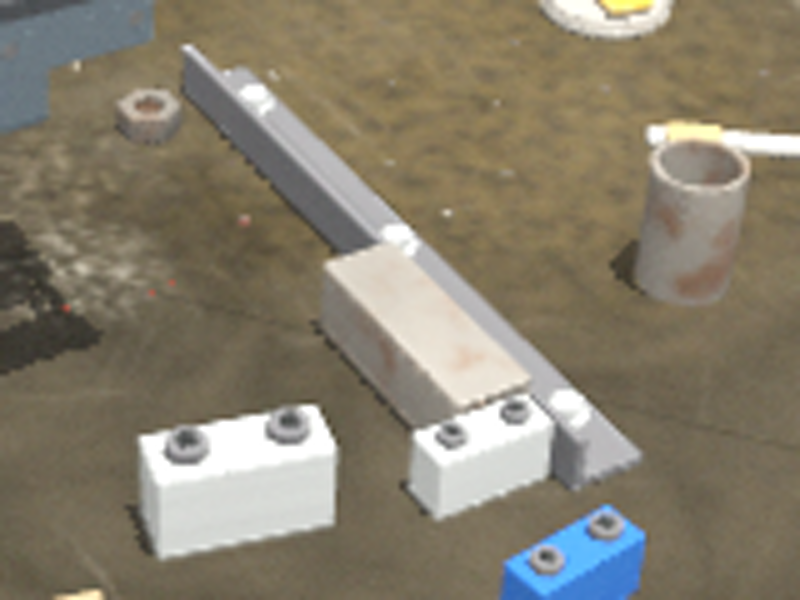

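View pics/side2.png

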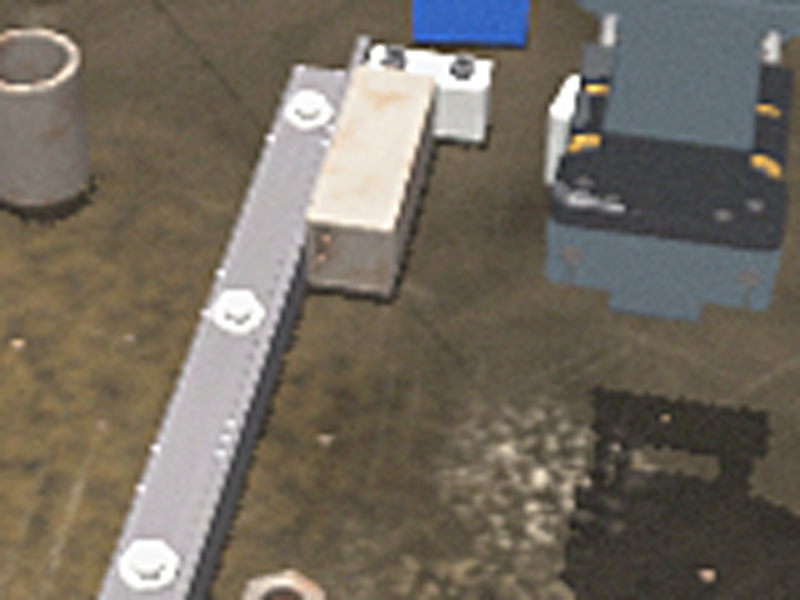

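The tube is at the stop but looks turned slightly away from the fence: in the side view there is a small gap at its near end (309,222), and its far end (358,66) touches. I'll press it against the fence at mid-length, re-press the end, then press once more at mid-length, gently each time.

```bash
cat > m.py <<'E'
from h import *
def tube(d,q):
    for n,c in q.items():
        w=np.array([crop(d,n,p,.04)-O for p in c]);f=np.c_[w@FX,w@FY]*1e3
        e=((f[2]-f[1])+(f[3]-f[0]));print(n,"mid",f.mean(0).round(1),"angle",round(float(np.arctan(-e[0]/e[1])),3),"sizes",[round(float(np.linalg.norm(f[i]-f[i-1]))) for i in range(4)])
E
python3 - <<'E'
from m import *
from bench import robot
tube(pickle.load(open("d2.pkl","rb")),{"side":[(309,222),(397,233),(437,80),(358,66)],"scene":[(402,243),(323,266),(457,410),(530,383)]})
def xpress(y):
    robot.line_to(W(-.085,y,.110),speed=.3);robot.line_to(W(-.085,y,.020),speed=.2)
    robot.line_to(W(-.060,y,.020),speed=.06)
    p=press(robot,(-.060,y,.020),(1,0),lim=14,n=9)
    robot.line_to(W(-.085,y,.020),speed=.1)
    robot.line_to(W(-.085,y,.110),speed=.3)
xpress(-.096)
robot.line_to(W(-.024,.005,.110),speed=.3);robot.line_to(W(-.024,.005,.018),speed=.2)
robot.line_to(W(-.024,-.018,.018),speed=.06)
press(robot,(-.024,-.018,.018),(0,-1),lim=14,n=8)
robot.line_to(W(-.024,.002,.018),speed=.1);robot.line_to(W(-.024,.002,.110),speed=.3)
robot.line_to(W(-.16,.06,.110),speed=.3)
snap(robot,3)
s=robot.observe();print(s["time"],s["ft_force"].round(1))
E
```

```text
side mid [-21.7 -91.4] angle 0.011 sizes [120, 40, 116, 40]
scene mid [-18.9 -94.7] angle -0.028 sizes [118, 44, 120, 39]
[-58.5 -96.   20. ] 0.1 20.03
[-57. -96.  20.] -0.2 20.28
[-55.5 -96.   20. ] 4.8 20.53
[-54. -96.  20.] 15.6 20.78
[-24.  -19.5  18. ] -0.4 23.62
[-24. -21.  18.] -0.1 23.88
[-24.  -22.5  18. ] -0.2 24.12
[-24. -24.  18.] 8.1 24.38
[-24.  -25.5  18. ] 22.1 24.62
26.25 [-0.7  0.5 -0.2]
```

View pics/side3.png

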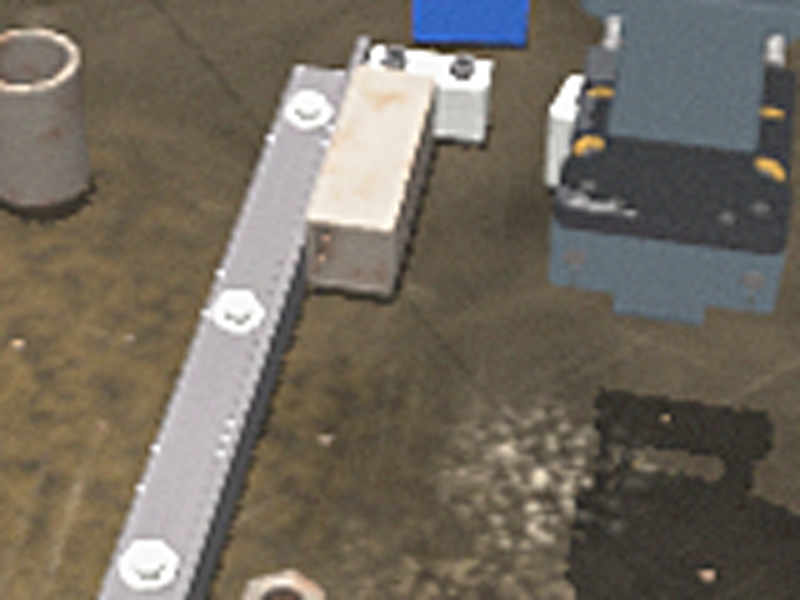

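View pics/scene3.png

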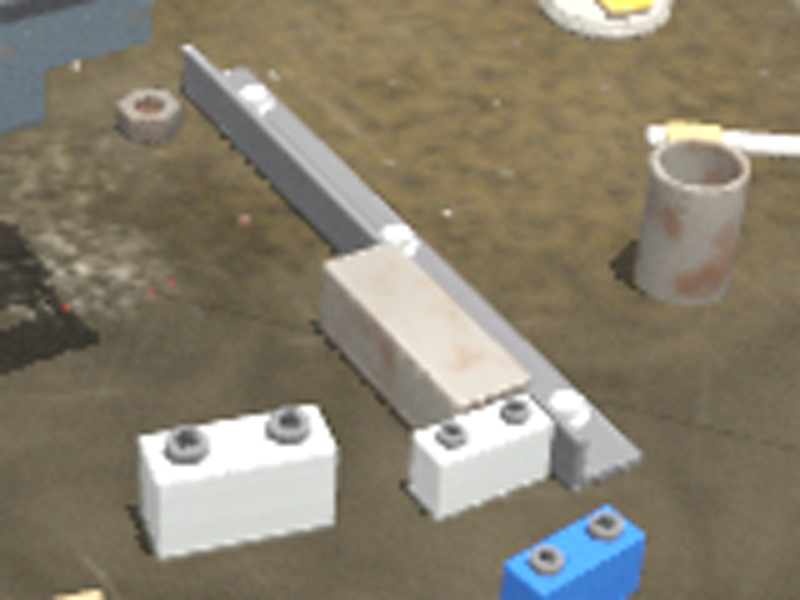

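The two press contacts repeat to within about 1 mm and the picture hasn't changed, so the tube is seated. The angle readings from the two views disagree (+0.011 and −0.028), so I'll probe each end against the fence. That checks the tube is parallel and closes any gap.

Run:
```python
from h import *
from bench import robot
robot.line_to(W(-.075,-.055,.110),speed=.3);robot.line_to(W(-.075,-.055,.020),speed=.2)
for y in(-.055,-.133):
    robot.line_to(W(-.070,y,.020),speed=.15);robot.line_to(W(-.0575,y,.020),speed=.06)
    press(robot,(-.0575,y,.020),(1,0),lim=12,step=.001,n=6)
    robot.line_to(W(-.070,y,.020),speed=.1)
robot.line_to(W(-.085,-.133,.020),speed=.1)
robot.line_to(W(-.085,-.133,.130),speed=.3);robot.line_to(W(-.16,.06,.13),speed=.3)
snap(robot,4)
import cv2
a,b=[pickle.load(open(f"d{k}.pkl","rb")) for k in(0,4)]
for n in("side","scene"):
    D=cv2.absdiff(pickle.load(open("d3.pkl","rb"))[n]["img"],b[n]["img"]).max(2)
    x,y=OFF[n];print(n,"changed px since snap 3 in tube area",(D[y+10:y+60,x+60:x+88]>30).sum() if n=="side" else (D[y+45:y+90,x+60:x+110]>30).sum())
s=robot.observe();print(s["time"],s["ft_force"].round(1))
```

```text
[-56.5 -55.   20. ] 0.5 28.33
[-55.5 -55.   20. ] 4.6 28.58
[-54.5 -55.   20. ] 11.1 28.83
[-53.5 -55.   20. ] 18.6 29.08
[ -56.5 -133.    20. ] 0.8 30.68
[ -55.5 -133.    20. ] 4.5 30.93
[ -54.5 -133.    20. ] 13.1 31.18
side changed px since snap 3 in tube area 2
scene changed px since snap 3 in tube area 0
33.2417 [ 0.2 -0.3 -0.4]
```

```bash
python3 -c "
from bench import robot
robot.hand_in()"
```

```text
the job is handed in; nothing more can be done
```

I pushed the tube flat against the fence with the open fingertips, then slid it along with the closed fingers until its end met the small bright stop block. I then re-pressed both sides, backed away and handed in at about 33 s. No verdict was reported.

**Fence side:** pressing at the two ends of the tube (78 mm apart) met contact within about 0.3 mm of the same place, and the tube did not move between the last pictures. That points to it being seated and parallel.

**Stop end:** a second push met the stop within about 1 mm of the first. Both pushes stopped about 4 mm further along than I calculated from the pictures. I put that down to error in my stop position, and did not check it separately.

**Tube angle:** the two camera views disagreed, with +0.011 rad from the side and −0.028 rad from the scene camera. I relied on the contact presses instead.

**Bystanders:** the nut and pipe look unmoved in the pictures. The wooden block was outside the close-up views, so I did not check it again; the gripper did not work near it.

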